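# Draw the accessory tray right out and lock it

## Task

Pull the little cabinet's accessory tray all the way out by its bar, until both lengths of its two-part runner have come to their stops, and seat it there with a steady pull of about 15 to 20 N kept up for half a second; do not yank it. Then let go and turn the lock ring on top of the cabinet until its lug lines up with the small ridge at the front edge, leaving the tray fully out. Leave the things on the turntable undisturbed.

Things in the scene. Friction and masses are not known exactly. Their poses are not given: they have to be found in the camera images.
- cabinet: Low light-wood cabinet, 210 mm deep (x) by 240 mm wide (y) by 100 mm high, fixed to the board. Origin: centre of its underside. Its front is the face at its own x = -105 mm and the tray comes out along its own -x; z up. Its flat top is 100 mm above the board. The tray's front panel, when shut, is 16 mm thick and stands just before that front face.
- tray (a joint): Sliding of the tray along the inner rail of its runner, m: 0 in, 0.055 at its stop. It moves easily (about 2.5 N). Starts slightly open. The tray's total way out is this plus joint runner.
- runner (a joint): Sliding of the inner runner rail (which carries the tray) out of the cabinet, m: 0 in, 0.045 at its stop. Much stiffer than the tray (about 6 N), so when the tray reaches its own stop the pull stiffens and must go on, harder, until the runner too stops dead.
- pull: The tray's steel bar pull with two end posts; rides with the tray. A round rod 10 mm thick, 140 mm long along the cabinet's y, centre 80 mm above the board and 50 mm in front of the panel's outer face. Between bar and panel a clear gap of 45 mm, open above and below, 120 mm long between the posts. Ignore this body's origin: use point bar_mid. Over 45 N on it is yanking.
- bar_mid (a point): Middle of the bar's axis. x, y, z as the cabinet's.
- lock_ring (a joint): Angle of the lock ring, rad, growing anticlockwise seen from above. At 0 its lug points to the cabinet's own +y (towards the round stud); at 1.57 it points to the cabinet's front (own -x), in line with the ridge: locked. It can pass the ridge, up to 2.1; friction (about 2.5 N at the lug) keeps it where it is left.
- ring_axis (a point): Centre of the lock ring, on the surface of the cabinet's top (100 mm above the board). The ring: plain aluminium, 76 mm across, upper face 28 mm above the cabinet's top, turning on a fixed 36 mm post.
- lug (a point): On the upper face of the ring's one thumb lug, 68 mm from the ring's axis, 28 mm above the cabinet's top. The lug is a radial block 14 mm wide that reaches from the ring to 76 mm from the axis, its sides upright from 4 to 28 mm above the cabinet's top; it can be pushed sideways. x, y, z turn with the ring; y points outward along the lug.
- lock_mark (a point): Where point lug lies when the ring is locked: 68 mm from the ring's axis towards the cabinet's front, at the lug's upper face. The ridge itself (22 mm long, 8 mm wide, 4 mm high) lies on the cabinet's top just outside the lug's sweep.
- turntable: Round white turntable, 224 mm across, its top 22 mm above the board; origin at the centre of its underside. Beside the cabinet, on the one side or the other; carries the bystanders.
- jar: Round glass trinket jar with a stopper, 68 mm across, 77 mm high, on the turntable; origin centre of underside.
- cedar_block: Cedar block 90 x 40 x 26 mm, on the turntable; origin centre of underside.
- lint_comb: Navy plastic lint comb, 88 x 34 x 10 mm, on the turntable; origin under its middle.
- tie_clip: Steel tie clip 60 x 7 x 8 mm, on the turntable; origin centre of underside.
- watch_box: Closed dark wooden box 124 x 164 x 71 mm, fixed, on the other side of the cabinet from the turntable; origin centre of underside.

How it is judged:
By the outcome, as a careful person would: the job done as asked, in the order asked, and still so for the second after the job is handed in, with the robot touching nothing.
It also fails if it takes over 58 s, if anything falls off the work surface, if the arm or the gripper's body presses on something with over 40 N, if the wrist force passes 120 N, or if a joint passes its speed limit or range.

## Robot

A 6-joint arm with a two-finger parallel gripper is mounted at the origin on the work surface. World frame = base frame: x ahead of the robot, y to its left, z up, the work surface at z = 0. Lengths are in m, angles in degrees, forces in N, time in s.
With the tool pointing down it reaches from about 0.4 to 0.825 m from the base axis. Payload 7 kg.
Tool frame: the origin (TCP) lies on the centre line of the jaws, within the pads' length; the fingertips stand 19 mm ahead of it and the grasp point (between the pads) is the TCP; z points along the fingers, y is the line along which they close (so a half turn about z gives the same grasp; the last joint's range is limited). The gripper opens to 88 mm and grips with 3 to 60 N. Pads are 19 mm wide; open, the fingers measure 130 mm over their backs; the gripper's body (78 mm by 193 mm) begins 47 mm behind the grasp point.
Start: joints at [87.783, 20.546, 0.682, 0, -70.136, -16.507], TCP at [0.217, 0.639, 0.246] pointing down, gripper open.
Joint ranges: [-176.03, 176.03], [-82.01, 121.73], [-58.28, 71.71], [-173.87, 95.51], [-174.79, -0.11], [-173.66, 173.66]. Speed limits (degrees/s): [136.94, 136.94, 172.46, 180, 180, 180].

## Interface

Orientations are given as [roll, pitch, yaw] about the fixed x, y, z axes, in that order (R = Rz(yaw) Ry(pitch) Rx(roll)).
In Python, from plant import ctrl gives the robot as it stands.
- The arm moves only by the tool move_arm, never from a script. Its argument "motion" is a list of rows, each a list of 3 entries, a list of its own where there are three numbers: the shift along the tool's x, y, z in mm, then the turn, a rotation vector about the tool's x, y, z in degrees, then the closure, from 0 (fully open) to 1 (shut). A call has 1 to 10 rows; each row is the pose to reach, as a shift and turn from the pose commanded when the call began, along the tool's axes at that moment; what a row does not reach only later rows make up. A row lasts 1/12 s, in which the tool goes at most 41.7 mm and 7.16 degrees, less where a joint would pass 70% of its speed; a pose out of reach is approached as far as the arm can. A call with a gripper value outside its range is refused whole. The fingers move at their own pace and stop on an object; the grip force is fixed at half the most. Time passes only in rows, so rows that repeat a pose let the fingers close. It gives the time, the measured TCP pose, the force, the opening and the grip force at its end, in the units of the state.
- ctrl.get_obs(): the state, without advancing time (a new reading comes with each control period).
- ctrl.snapshot(name): name is "side" or "top"; returns a dict with "color" (384x512x3 uint8, blue, green, red), "camera_matrix" (3x3 intrinsics, pixels), "cam_to_world" (4x4, takes a point from camera to world coordinates). Camera axes: x right, y up, looking along -z (the intrinsics and any distortion apply to the point x, -y, -z); pixel columns grow to the right and rows downward; lengths in m; the calibration is good to about 2 mm. A picture is of the moment at which its call begins. There is no depth.
- ctrl.close_job(): hands the job in; it is judged then, once.
The state is a dict: "clock": time; "joint_pos": joint angles; "qvel": joint speeds; "tau": joint torques, N m; "tool_pos": TCP position; "orientation": TCP orientation; "force": force on the tool from outside, world axes, zero at the start; "moment": the same for the moment, N m; "opening": finger opening in m; "gripper_force": force on a finger pad.
Only numpy, scipy, OpenCV 4.12 (cv2) and the standard library are available. Lean on these libraries where they do the work, as an engineer would, in place of code of your own. Each camera call takes 0.05 s, during which the arm holds its last target. There are 200 camera calls.

## Working session

There is one attempt and no reset: what is moved stays moved. The work goes in short steps, Python scripts to look and compute and a tool call to move; the robot and the scene stay as the last step left them, time stands still between calls to the robot, and variables do not carry over. Pictures are saved under pics/ and viewed, at most 10 in all, crops included, and the job is handed in when it is done.

Besides the shell and the picture viewer there is one more tool, called after ">>>" as a command line: name --argument value ..., lists and objects as JSON in quotes. move_arm: Moves the arm, as the interface text tells. Its arguments: {"type":"object","properties":{"motion":{"type":"array"}},"required":["motion"]}

```bash
mkdir -p pics; ls; python3 - <<'E'
from plant import ctrl
import cv2
print(ctrl.get_obs())
for n in("side","top"):
    s=ctrl.snapshot(n); cv2.imwrite(f"pics/{n}0.png",s["color"]); print(n,s["camera_matrix"].tolist(),s["cam_to_world"].round(4).tolist(),[k for k in s])
E
```

```text
pics
{'clock': 0.0, 'joint_pos': array([ 8.77831151e+01,  2.05921175e+01,  6.32668102e-01, -2.13372186e-02,
       -7.01353744e+01, -1.65054979e+01]), 'qvel': array([ 0.06090374,  0.02645145, -0.0363551 , -0.05267114, -0.04396707,
       -0.03937443]), 'tau': array([-2.03026202e-04, -5.82722497e+01,  2.93059462e+01,  6.99705586e+00,
        7.01544690e-03, -1.81405326e-04]), 'tool_pos': array([0.2165476 , 0.63882705, 0.24460273]), 'orientation': array([ 1.79903384e+02, -7.71135006e-03, -1.87296432e+01]), 'force': array([-0.35116405, -0.18563028, -0.91692164]), 'moment': array([0.02129326, 0.01149185, 0.00019378]), 'gripper_force': 0.0, 'opening': 0.08794868599194788}
side [[355.2777359672292, 0.0, 254.08256956363468], [0.0, 355.2777359672292, 190.01963003504898], [0.0, 0.0, 1.0]] [[0.9915, -0.0924, 0.0919, 0.6629], [0.1298, 0.7616, -0.6349, -0.7812], [-0.0114, 0.6414, 0.7671, 1.0058], [0.0, 0.0, 0.0, 1.0]] ['color', 'camera_matrix', 'cam_to_world']
top [[432.53149232158046, 0.0, 252.51214275062432], [0.0, 432.53149232158046, 195.81273092824426], [0.0, 0.0, 1.0]] [[0.0237, 0.9775, -0.2097, 0.2474], [-0.9997, 0.0234, -0.0041, 0.008], [0.0009, 0.2097, 0.9778, 1.4917], [0.0, 0.0, 0.0, 1.0]] ['color', 'camera_matrix', 'cam_to_world']
```

View pics/top0.png

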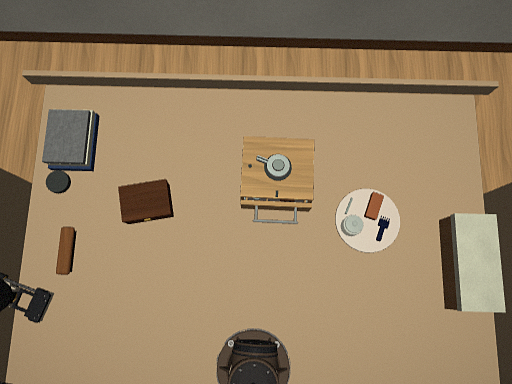

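View pics/side0.png

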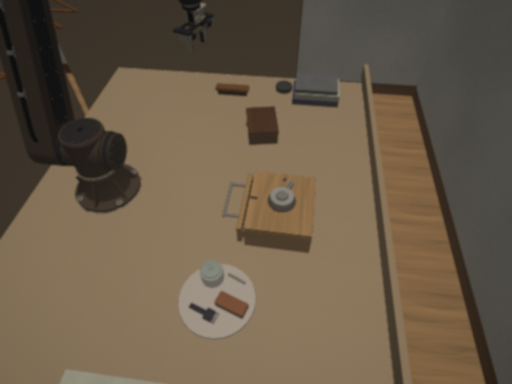

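The top view shows the cabinet at about (278,170) with its front towards the robot. The bar is near (275,221), the ring near (279,166) with its lug pointing left at (261,159), and the turntable at right (367,220). I'll zoom in on this area.

```bash
python3 - <<'E'
import cv2
t=cv2.imread("pics/top0.png")[125:235,228:328]; s=cv2.imread("pics/side0.png")[160:260,210:330]
cv2.imwrite("pics/t1.png",cv2.resize(t,None,fx=5,fy=5,interpolation=cv2.INTER_CUBIC))
cv2.imwrite("pics/s1.png",cv2.resize(s,None,fx=5,fy=5,interpolation=cv2.INTER_CUBIC))
E
```

```text
(no output)
```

View pics/t1.png

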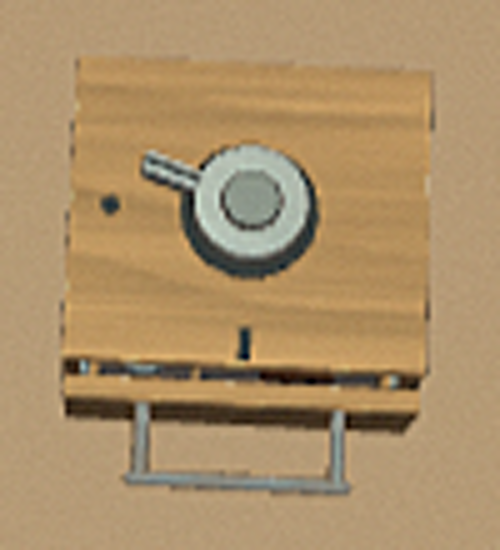

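View pics/s1.png

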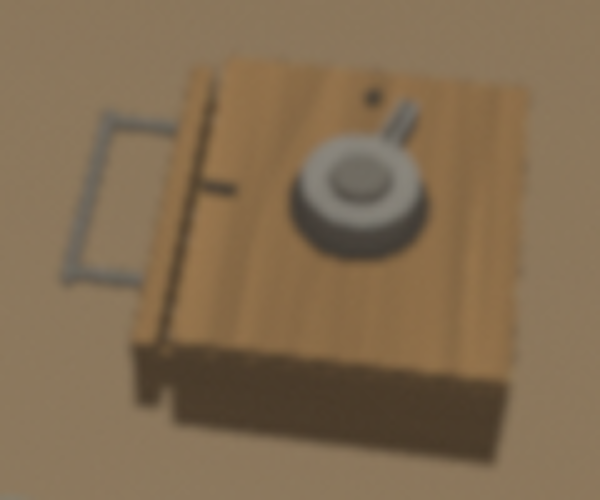

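The crops give these points. In the top crop the cabinet corners are (78,58), (433,72), (425,375) and (65,358), the ring centre is (252,200), the lug tip is (147,163), and the bar ends are (127,478) and (350,488). In the side crop the bar runs (105,118)–(68,275), the ring centre is (361,175), and the lug tip is (408,103).

```bash
cat > h.py <<'E'
import numpy as np
from plant import ctrl
K={}
def setup():
    for n in("side","top"):
        s=ctrl.snapshot(n); K[n]=(s["camera_matrix"],s["cam_to_world"],s["color"])
def ray(n,u,v):
    k,T,_=K[n]; d=np.array([(u-k[0,2])/k[0,0],-(v-k[1,2])/k[1,1],-1]); return T[:3,3],T[:3,:3]@d
def at(n,u,v,z):
    o,d=ray(n,u,v); return o+d*(z-o[2])/d[2]
off={"top":(228,125),"side":(210,160)}
def c(n,u,v,z): return at(n,off[n][0]+u/5-.4,off[n][1]+v/5-.4,z)
E
python3 - <<'E'
from h import *
np.set_printoptions(precision=4,suppress=True)
setup()
P={"BL":(78,58,.1),"BR":(433,72,.1),"FR":(425,375,.1),"FL":(65,358,.1),"ring":(252,200,.128),"lugtip":(147,163,.128),"bar+":(127,478,.08),"bar-":(350,488,.08),"ridge":(245,343,.104),"stud":(111,204,.104)}
S={"FL":(228,62,.1),"BL":(527,88,.1),"BR":(507,380,.1),"FR":(168,345,.1),"ring":(361,175,.128),"lugtip":(408,103,.128),"bar+":(105,118,.08),"bar-":(68,275,.08),"ridge":(217,187,.104),"stud":(373,98,.104)}
for k in P: print(k,c("top",*P[k]),c("side",*S[k]))
E
```

```text
BL [0.7518 0.0502 0.1   ] [0.7536 0.0501 0.1   ]
BR [ 0.7476 -0.1904  0.1   ] [ 0.7467 -0.1875  0.1   ]
FR [ 0.5379 -0.1839  0.1   ] [ 0.5413 -0.1875  0.1   ]
FL [0.5436 0.0529 0.1   ] [0.5476 0.0497 0.1   ]
ring [ 0.6464 -0.0673  0.128 ] [ 0.6477 -0.0629  0.128 ]
lugtip [0.67  0.002 0.128] [0.6735 0.0018 0.128 ]
bar+ [0.468  0.0103 0.08  ] [0.4674 0.0057 0.08  ]
bar- [ 0.4648 -0.1368  0.08  ] [ 0.4667 -0.1291  0.08  ]
ridge [ 0.5557 -0.0652  0.104 ] [ 0.5552 -0.0647  0.104 ]
stud [0.6484 0.0252 0.104 ] [0.65   0.0249 0.104 ]
```

Both cameras agree: yaw is about −1.2°, the ring axis is at (0.647,−0.065), the bar middle is at (0.4665,−0.0625), and the tray is open about 10 mm. I'll hook closed fingers behind the bar, tilted 12° so the full pull stays within reach.

```bash
cat >> h.py <<'E'
from scipy.spatial.transform import Rotation as R
def hook(yaw=-1.2,tilt=12): return R.from_euler('ZY',[yaw,tilt],degrees=True)*R.from_euler('x',180,degrees=True)
def down(yaw): return R.from_euler('xyz',[180,0,yaw],degrees=True)
def rel(p,Rt,p0=None,R0=None):
    o=ctrl.get_obs()
    p0=o["tool_pos"] if p0 is None else np.array(p0); R0=R.from_euler('xyz',o["orientation"],degrees=True) if R0 is None else R0
    print((R0.inv().apply(np.array(p)-p0)*1000).round(1).tolist(),(R0.inv()*Rt).as_rotvec(degrees=True).round(2).tolist())
E
python3 - <<'E'
from h import *
print(hook().as_matrix().round(3))
s=([.217,.639,.246],down(-18.73))
rel([.40,.28,.24],hook(),*s); rel([.492,-.063,.2],hook(),*s)
E
```

```text
[[ 0.978 -0.021 -0.208]
 [-0.02  -1.     0.004]
 [-0.208  0.    -0.978]]
[288.6, 281.2, 6.0] [-1.84, -11.91, -17.47]
[485.9, 576.5, 46.0] [-1.84, -11.91, -17.47]
```

>>> move_arm --motion '[[[289, 281, 6], [-1.84, -11.91, -17.47], 1], [[289, 281, 6], [-1.84, -11.91, -17.47], 1], [[289, 281, 6], [-1.84, -11.91, -17.47], 1], [[289, 281, 6], [-1.84, -11.91, -17.47], 1], [[289, 281, 6], [-1.84, -11.91, -17.47], 1], [[289, 281, 6], [-1.84, -11.91, -17.47], 1], [[289, 281, 6], [-1.84, -11.91, -17.47], 1], [[289, 281, 6], [-1.84, -11.91, -17.47], 1], [[289, 281, 6], [-1.84, -11.91, -17.47], 1], [[289, 281, 6], [-1.84, -11.91, -17.47], 1]]'

```text
clock: 1.03
tool_pos: [0.4006, 0.2783, 0.2397]
orientation: [-180.0, 12.0, -1.2]
force: [0.6, 0.9, -0.4]
opening: 0.0263
gripper_force: 0.0
```

```bash
python3 - <<'E'
from h import *
rel([.492,-.063,.2],hook(),[.40,.28,.24],hook()); rel([.492,-.063,.2],hook());o=ctrl.get_obs();print(o["joint_pos"],o["tool_pos"],o["orientation"])
E
```

```text
[105.3, 341.0, 18.5] [0.0, 0.0, 0.0]
[104.5, 339.4, 18.3] [-0.01, -0.0, 0.03]
[ 50.32158419   9.34028965 -12.38533589  -9.65806557 -75.99430509
  41.4789241 ] [0.40062391 0.27831748 0.23972446] [-179.98834647   11.99622956   -1.17434791]
```

>>> move_arm --motion '[[[105, 341, 18], [0, 0, 0], 1], [[105, 341, 18], [0, 0, 0], 1], [[105, 341, 18], [0, 0, 0], 1], [[105, 341, 18], [0, 0, 0], 1], [[105, 341, 18], [0, 0, 0], 1], [[105, 341, 18], [0, 0, 0], 1], [[105, 341, 18], [0, 0, 0], 1], [[105, 341, 18], [0, 0, 0], 1], [[105, 341, 18], [0, 0, 0], 1], [[105, 341, 18], [0, 0, 0], 1]]'

```text
clock: 1.87
tool_pos: [0.4921, -0.0665, 0.199]
orientation: [179.9, 12.1, -1.4]
force: [-0.7, 0.7, -1.3]
opening: 0.0005
gripper_force: 0.0
```

```bash
python3 - <<'E'
from h import *
import cv2
rel([.492,-.063,.08],hook());o=ctrl.get_obs();print(o["joint_pos"],o["tool_pos"],o["force"],o["opening"])
setup()
a=cv2.resize(K["top"][2][110:250,208:348],None,fx=3.5,fy=3.5); b=cv2.resize(K["side"][2][140:260,190:330],None,fx=2,fy=2)
b=cv2.copyMakeBorder(b,0,a.shape[0]-b.shape[0],0,0,0)
cv2.imwrite("pics/c1.png",np.hstack([a,b]))
E
```

```text
[24.8, -3.6, 116.4] [0.02, 0.12, -0.22]
[ 12.756638    13.28221773 -15.80750068  -3.01884018 -72.70530125
  77.01776957] [ 0.49208787 -0.06646245  0.19904389] [-0.74684905  0.74644731 -1.28012304] 0.00046909925082542857
```

View pics/c1.png

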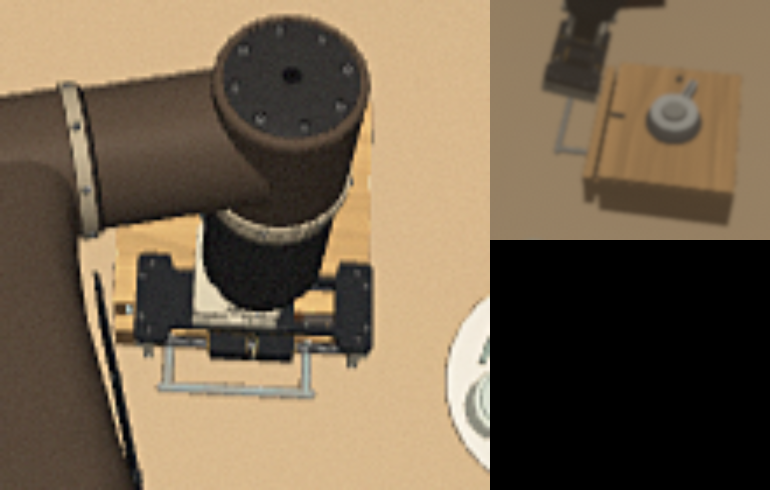

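The hand hangs centred behind the bar, over the gap near the panel (top crop about (250,345)). The bar ends at (160,388) and (312,395) are clear. Next I'll descend.

>>> move_arm --motion '[[[5, 0, 23], [0, 0, 0], 1], [[10, 0, 47], [0, 0, 0], 1], [[15, 0, 70], [0, 0, 0], 1], [[18, 0, 85], [0, 0, 0], 1], [[21, 0, 99], [0, 0, 0], 1], [[23, 0, 108], [0, 0, 0], 1], [[25, 0, 117], [0, 0, 0], 1], [[25, 0, 117], [0, 0, 0], 1]]'

```text
clock: 2.63
tool_pos: [0.4915, -0.062, 0.0793]
orientation: [180.0, 12.1, -1.1]
force: [0.2, -0.4, -0.6]
opening: 0.0003
gripper_force: 0.0
```

>>> move_arm --motion '[[[-3.9, 0, 0.8], [0, 0, 0], 1], [[-7.8, 0, 1.7], [0, 0, 0], 1], [[-11.7, 0, 2.5], [0, 0, 0], 1], [[-14.7, 0, 3.1], [0, 0, 0], 1], [[-17.6, 0, 3.7], [0, 0, 0], 1], [[-20.5, 0, 4.4], [0, 0, 0], 1], [[-23.5, 0, 5], [0, 0, 0], 1], [[-26.4, 0, 5.6], [0, 0, 0], 1], [[-29.3, 0, 6.2], [0, 0, 0], 1], [[-32.3, 0, 6.9], [0, 0, 0], 1]]'

```text
clock: 3.47
tool_pos: [0.459, -0.062, 0.0806]
orientation: [180.0, 12.0, -1.2]
force: [3.0, 1.9, 1.5]
opening: 0.0007
gripper_force: 1.3
```

>>> move_arm --motion '[[[-2.9, 0, 0.6], [0, 0, 0], 1], [[-5.9, 0, 1.3], [0, 0, 0], 1], [[-8.8, 0, 1.9], [0, 0, 0], 1], [[-11.7, 0, 2.5], [0, 0, 0], 1], [[-14.7, 0, 3.1], [0, 0, 0], 1], [[-17.6, 0, 3.7], [0, 0, 0], 1], [[-20.5, 0, 4.4], [0, 0, 0], 1], [[-23.5, 0, 5], [0, 0, 0], 1], [[-26.4, 0, 5.6], [0, 0, 0], 1], [[-29.3, 0, 6.2], [0, 0, 0], 1]]'

```text
clock: 4.3
tool_pos: [0.4297, -0.0613, 0.0806]
orientation: [-180.0, 11.9, -1.2]
force: [6.9, -1.7, -1.7]
opening: 0.0002
gripper_force: 3.4
```

>>> move_arm --motion '[[[-2.9, 0, 0.6], [0, 0, 0], 1], [[-5.9, 0, 1.3], [0, 0, 0], 1], [[-8.8, 0, 1.9], [0, 0, 0], 1], [[-11.7, 0, 2.5], [0, 0, 0], 1], [[-14.7, 0, 3.1], [0, 0, 0], 1], [[-17.6, 0, 3.7], [0, 0, 0], 1], [[-20.5, 0, 4.4], [0, 0, 0], 1], [[-23.5, 0, 5], [0, 0, 0], 1]]'

```text
clock: 4.97
tool_pos: [0.4063, -0.0608, 0.0806]
orientation: [-180.0, 11.9, -1.2]
force: [7.2, -0.5, -2.4]
opening: 0.0007
gripper_force: 3.5
```

>>> move_arm --motion '[[[-1.5, 0, 0.3], [0, 0, 0], 1], [[-2.9, 0, 0.6], [0, 0, 0], 1], [[-4.4, 0, 0.9], [0, 0, 0], 1], [[-5.9, 0, 1.3], [0, 0, 0], 1], [[-7.3, 0, 1.6], [0, 0, 0], 1], [[-8.8, 0, 1.9], [0, 0, 0], 1]]'

```text
clock: 5.47
tool_pos: [0.3973, -0.0605, 0.0806]
orientation: [-180.0, 11.9, -1.2]
force: [5.8, -1.0, -2.9]
opening: 0.0008
gripper_force: 3.3
```

>>> move_arm --motion '[[[-1, 0, 0.2], [0, 0, 0], 1], [[-2, 0, 0.4], [0, 0, 0], 1], [[-3, 0, 0.6], [0, 0, 0], 1]]'

```text
clock: 5.72
tool_pos: [0.3942, -0.0605, 0.0806]
orientation: [-180.0, 11.9, -1.2]
force: [6.1, -1.2, -3.1]
opening: 0.0006
gripper_force: 3.3
```

>>> move_arm --motion '[[[-0.7, 0, 0.15], [0, 0, 0], 1], [[-1.4, 0, 0.3], [0, 0, 0], 1], [[-2, 0, 0.4], [0, 0, 0], 1]]'

```text
clock: 5.97
tool_pos: [0.393, -0.0604, 0.0807]
orientation: [-180.0, 11.8, -1.2]
force: [9.6, -1.7, -4.8]
opening: 0.0004
gripper_force: 5.1
```

>>> move_arm --motion '[[[-0.7, 0, 0.15], [0, 0, 0], 1], [[-1.4, 0, 0.3], [0, 0, 0], 1]]'

```text
clock: 6.13
tool_pos: [0.3929, -0.0603, 0.0808]
orientation: [-180.0, 11.6, -1.1]
force: [13.6, -4.0, -8.5]
opening: 0.0006
gripper_force: 7.2
```

The tray has stopped dead at x=0.393 and the force is rising about 3 N per mm.

>>> move_arm --motion '[[[-0.5, 0, 0.1], [0, 0, 0], 1], [[-0.9, 0, 0.2], [0, 0, 0], 1], [[-0.9, 0, 0.2], [0, 0, 0], 1]]'

```text
clock: 6.38
tool_pos: [0.3928, -0.0603, 0.0808]
orientation: [-180.0, 11.5, -1.1]
force: [14.4, -5.3, -8.4]
opening: 0.0003
gripper_force: 7.8
```

>>> move_arm --motion '[[[-0.6, 0, 0.1], [0, 0, 0], 1], [[-1.1, 0, 0.2], [0, 0, 0], 1], [[-1.1, 0, 0.2], [0, 0, 0], 1]]'

```text
clock: 6.63
tool_pos: [0.3928, -0.0602, 0.0809]
orientation: [-180.0, 11.4, -1.1]
force: [17.1, -6.3, -12.3]
opening: 0.0003
gripper_force: 9.5
```

Now I'll hold at about 17 N.

>>> move_arm --motion '[[[0, 0, 0], [0, 0, 0], 1], [[0, 0, 0], [0, 0, 0], 1], [[0, 0, 0], [0, 0, 0], 1], [[0, 0, 0], [0, 0, 0], 1]]'

```text
clock: 6.97
tool_pos: [0.3928, -0.0602, 0.081]
orientation: [-180.0, 11.4, -1.1]
force: [16.4, -5.4, -11.9]
opening: 0.0003
gripper_force: 9.4
```

>>> move_arm --motion '[[[0, 0, 0], [0, 0, 0], 1], [[0, 0, 0], [0, 0, 0], 1], [[0, 0, 0], [0, 0, 0], 1], [[0, 0, 0], [0, 0, 0], 1], [[0, 0, 0], [0, 0, 0], 1]]'

```text
clock: 7.38
tool_pos: [0.3928, -0.0602, 0.0809]
orientation: [-180.0, 11.4, -1.1]
force: [16.5, -6.1, -11.2]
opening: 0.0006
gripper_force: 9.4
```

The pull held at about 16.5 N for 0.75 s. I'll back off gently and lift out.

>>> move_arm --motion '[[[1.5, 0, -0.3], [0, 0, 0], 1], [[3, 0, -0.6], [0, 0, 0], 1], [[5, 0, -1.1], [0, 0, 0], 1], [[8, 0, -1.7], [0, 0, 0], 1], [[12, 0, -2.6], [0, 0, 0], 1], [[15.7, 0, -3.4], [0, 0, 0], 1], [[15.7, 0, -3.4], [0, 0, 0], 1]]'

```text
clock: 7.97
tool_pos: [0.4039, -0.0609, 0.0805]
orientation: [180.0, 12.0, -1.2]
force: [0.6, -0.6, 0.2]
opening: 0.0001
gripper_force: 0.0
```

>>> move_arm --motion '[[[-2, 0, -10], [0, 0, 0], 1], [[-5, 0, -25], [0, 0, 0], 1], [[-10, 0, -50], [0, 0, 0], 1], [[-18, 0, -85], [0, 0, 0], 1], [[-26, 0, -120], [0, 0, 0], 1], [[-26, 0, -120], [0, 0, 0], 1], [[-26, 0, -120], [0, 0, 0], 1]]'

```text
clock: 8.55
tool_pos: [0.404, -0.0606, 0.2051]
orientation: [-179.9, 11.8, -1.2]
force: [-0.1, 0.3, -0.9]
opening: 0.0007
gripper_force: 0.0
```

```bash
python3 - <<'E'
from h import *
import cv2
a=R.from_euler('z',0); d=np.array([.0245,.067]);d/=np.hypot(*d); p=np.array([.647,-.065])+.058*d
print(p,np.degrees(np.arctan2(d[1],d[0])))
rel([*p,.22],down(-110));print(ctrl.get_obs()["force"],ctrl.get_obs()["joint_pos"])
setup()
b=cv2.resize(K["side"][2][140:270,180:330],None,fx=4,fy=4,interpolation=2)
cv2.imwrite("pics/d1.png",b)
E
```

```text
[ 0.66691898 -0.01052768] 69.91396703879367
[253.3, -55.5, -67.9] [11.13, 8.06, 108.38]
[-0.11685889  0.31362391 -0.88818316] [ 15.96966413   4.38130627 -25.5399167   -3.7105702  -71.35670362
  74.38101561]
```

View pics/d1.png

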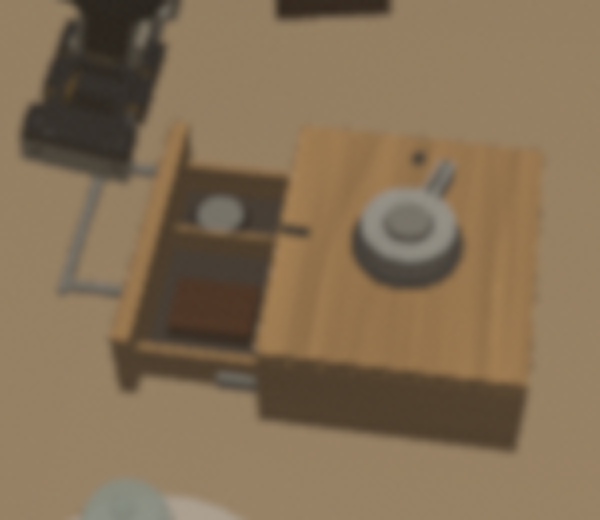

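The tray is out, with both compartments visible (crop x 120–290), and the lug at (440,178) has not moved. Next I'll go over the lug with the jaws half open.

>>> move_arm --motion '[[[253, -55, -68], [11.13, 8.06, 108.4], 0.5], [[253, -55, -68], [11.13, 8.06, 108.4], 0.5], [[253, -55, -68], [11.13, 8.06, 108.4], 0.5], [[253, -55, -68], [11.13, 8.06, 108.4], 0.5], [[253, -55, -68], [11.13, 8.06, 108.4], 0.5], [[253, -55, -68], [11.13, 8.06, 108.4], 0.5], [[253, -55, -68], [11.13, 8.06, 108.4], 0.5], [[253, -55, -68], [11.13, 8.06, 108.4], 0.5], [[253, -55, -68], [11.13, 8.06, 108.4], 0.5], [[253, -55, -68], [11.13, 8.06, 108.4], 0.5]]'

```text
clock: 9.48
tool_pos: [0.6654, -0.0114, 0.2141]
orientation: [176.8, 3.8, -73.1]
force: [0.1, 0.9, -0.1]
opening: 0.0435
gripper_force: 0.0
```

```bash
python3 - <<'E'
from h import *
rel([.667,-.0105,.22],down(-110))
E
```

```text
[-0.7, -1.5, -6.0] [4.32, 2.64, 36.94]
```

>>> move_arm --motion '[[[-0.7, -1.5, -6], [4.32, 2.64, 36.94], 0.5], [[-0.7, -1.5, -6], [4.32, 2.64, 36.94], 0.5], [[-0.7, -1.5, -6], [4.32, 2.64, 36.94], 0.5], [[-0.7, -1.5, -6], [4.32, 2.64, 36.94], 0.5], [[-0.7, -1.5, -6], [4.32, 2.64, 36.94], 0.5], [[-0.7, -1.5, -6], [4.32, 2.64, 36.94], 0.5], [[-0.7, -1.5, -6], [4.32, 2.64, 36.94], 0.5]]'

```text
clock: 10.07
tool_pos: [0.6664, -0.0103, 0.221]
orientation: [-180.0, 0.0, -109.7]
force: [0.4, 0.1, 0.4]
opening: 0.0439
gripper_force: 0.0
```

```bash
python3 - <<'E'
from h import *
import cv2
rel([.667,-.0105,.129],down(-110));print(ctrl.get_obs()["joint_pos"])
setup()
cv2.imwrite("pics/e1.png",cv2.resize(K["side"][2][120:260,220:340],None,fx=4,fy=4,interpolation=2))
E
```

```text
[0.1, -0.5, 92.0] [-0.04, 0.04, 0.32]
[ 1.58332703e+01  2.05900711e+01 -2.50904928e+00 -1.01536162e-02
 -6.68455640e+01 -3.55111229e+01]
```

View pics/e1.png

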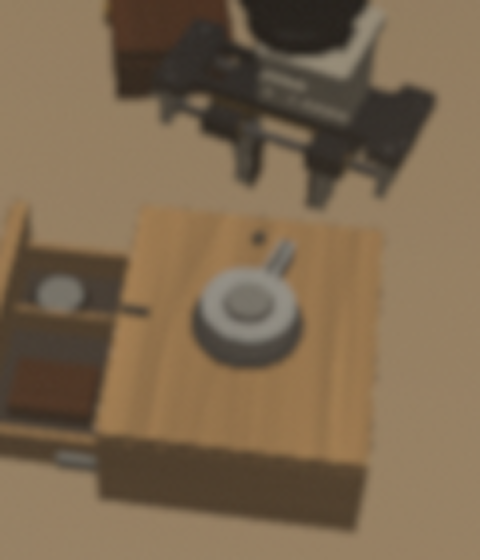

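The fingers at (245,180) and (320,205) straddle the lug line at (285,250). I'll descend, then close.

>>> move_arm --motion '[[[0, 0, 25], [0, 0, 0], 0.5], [[0, 0, 50], [0, 0, 0], 0.5], [[0, 0, 70], [0, 0, 0], 0.5], [[0, 0, 82], [0, 0, 0], 0.5], [[0, 0, 92], [0, 0, 0], 0.5], [[0, 0, 92], [0, 0, 0], 0.5]]'

```text
clock: 10.67
tool_pos: [0.667, -0.0105, 0.1288]
orientation: [-180.0, 0.1, -109.6]
force: [-0.8, -0.0, 0.9]
opening: 0.0438
gripper_force: 0.0
```

>>> move_arm --motion '[[[0, 0, 0], [0, 0, 0], 0.75], [[0, 0, 0], [0, 0, 0], 0.85], [[0, 0, 0], [0, 0, 0], 1], [[0, 0, 0], [0, 0, 0], 1], [[0, 0, 0], [0, 0, 0], 1], [[0, 0, 0], [0, 0, 0], 1]]'

```text
clock: 11.17
tool_pos: [0.6683, -0.0102, 0.132]
orientation: [-179.7, 0.2, -109.6]
force: [-0.6, 1.6, 4.4]
opening: 0.0135
gripper_force: 30.0
```

```bash
python3 - <<'E'
from h import *
o=ctrl.get_obs();print(o["moment"],o["force"])
# pivot at axis; arc in tool axes at start: tool x axis = -radial
p0=o["tool_pos"];R0=R.from_euler('xyz',o["orientation"],degrees=True);c=np.array([.647,-.065])
rr=p0[:2]-c;print("radius",np.hypot(*rr),"ang",np.degrees(np.arctan2(rr[1],rr[0])),R0.as_matrix().round(3)[:,0])
E
```

```text
[ 0.37704989  0.12703615 -0.18238262] [-0.58649976  1.57783992  4.41872924]
radius 0.05882345566528787 ang 68.7575248933896 [-0.336 -0.942 -0.003]
```

Gripped with opening 13.5 mm (the lug is 14 mm). Now I'll turn anticlockwise about the axis in 6° steps, radius 58.5 mm.

>>> move_arm --motion '[[[0.3, 6.1, 0], [0, 0, -6], 1], [[1.3, 12.2, 0], [0, 0, -12], 1], [[2.9, 18.1, 0], [0, 0, -18], 1], [[5.1, 23.8, 0], [0, 0, -24], 1], [[7.8, 29.3, 0], [0, 0, -30], 1], [[11.2, 34.4, 0], [0, 0, -36], 1], [[15, 39.1, 0], [0, 0, -42], 1], [[19.4, 43.5, 0], [0, 0, -48], 1], [[24.1, 47.3, 0], [0, 0, -54], 1], [[24.1, 47.3, 0], [0, 0, -54], 1]]'

```text
clock: 12.0
tool_pos: [0.6137, -0.0169, 0.1319]
orientation: [-179.8, -0.0, -55.3]
force: [-6.5, 4.9, 8.4]
opening: 0.0137
gripper_force: 29.9
```

>>> move_arm --motion '[[[0.3, 6.1, 0], [0, 0, -6], 1], [[1.3, 12.2, 0], [0, 0, -12], 1], [[2.9, 18.1, 0], [0, 0, -18], 1], [[5.1, 23.8, 0], [0, 0, -24], 1], [[7.8, 29.3, 0], [0, 0, -30], 1], [[11.2, 34.4, 0], [0, 0, -36], 1], [[15, 39.1, 0], [0, 0, -42], 1], [[19.4, 43.5, 0], [0, 0, -48], 1], [[24.1, 47.3, 0], [0, 0, -54], 1], [[24.1, 47.3, 0], [0, 0, -54], 1]]'

```text
clock: 12.83
tool_pos: [0.5877, -0.065, 0.1319]
orientation: [-180.0, -0.1, -1.3]
force: [-9.8, 0.9, 12.9]
opening: 0.0137
gripper_force: 30.0
```

>>> move_arm --motion '[[[0, 0, 0], [0, 0, 0], 1], [[0, 0, 0], [0, 0, 0], 1], [[0, 0, 0], [0, 0, 0], 1]]'

```text
clock: 13.08
tool_pos: [0.5877, -0.0644, 0.1318]
orientation: [-180.0, -0.1, -1.6]
force: [-9.5, -1.3, 13.1]
opening: 0.0137
gripper_force: 30.0
```

At the ridge line (lug bearing about 178.5–179°, target about 178.8°). I'll release and lift clear.

>>> move_arm --motion '[[[0, 0, 0], [0, 0, 0], 0.7], [[0, 0, 0], [0, 0, 0], 0.5], [[0, 0, 0], [0, 0, 0], 0.5], [[0, 0, 0], [0, 0, 0], 0.5], [[0, 0, -10], [0, 0, 0], 0.5], [[0, 0, -30], [0, 0, 0], 0.5], [[0, 0, -60], [0, 0, 0], 0.5], [[0, 0, -100], [0, 0, 0], 0.5], [[0, 0, -130], [0, 0, 0], 0.5], [[0, 0, -130], [0, 0, 0], 0.5]]'

```text
clock: 13.92
tool_pos: [0.5925, -0.0641, 0.2691]
orientation: [-179.9, -0.9, -1.6]
force: [1.8, -0.1, 0.9]
opening: 0.044
gripper_force: 0.0
```

>>> move_arm --motion '[[[0, -300, -30], [0, 0, 0], 0.5], [[0, -300, -30], [0, 0, 0], 0.5], [[0, -300, -30], [0, 0, 0], 0.5], [[0, -300, -30], [0, 0, 0], 0.5], [[0, -300, -30], [0, 0, 0], 0.5], [[0, -300, -30], [0, 0, 0], 0.5], [[0, -300, -30], [0, 0, 0], 0.5], [[0, -300, -30], [0, 0, 0], 0.5], [[0, -300, -30], [0, 0, 0], 0.5], [[0, -300, -30], [0, 0, 0], 0.5]]'

```text
clock: 14.75
tool_pos: [0.5974, 0.2367, 0.2913]
orientation: [-179.9, -0.2, -1.5]
force: [-0.6, -0.5, -0.2]
opening: 0.0439
gripper_force: 0.0
```

```bash
python3 - <<'E'
from h import *
import cv2
setup()
a=cv2.resize(K["top"][2][125:250,228:328],None,fx=4.4,fy=4.4,interpolation=2)
b=cv2.resize(K["side"][2][160:335,180:295],None,fx=2.5,fy=2.5,interpolation=2)
b=cv2.copyMakeBorder(b,0,a.shape[0]-b.shape[0],0,0,0);cv2.imwrite("pics/f1.png",np.hstack([a,b]))
E
```

```text
(no output)
```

View pics/f1.png

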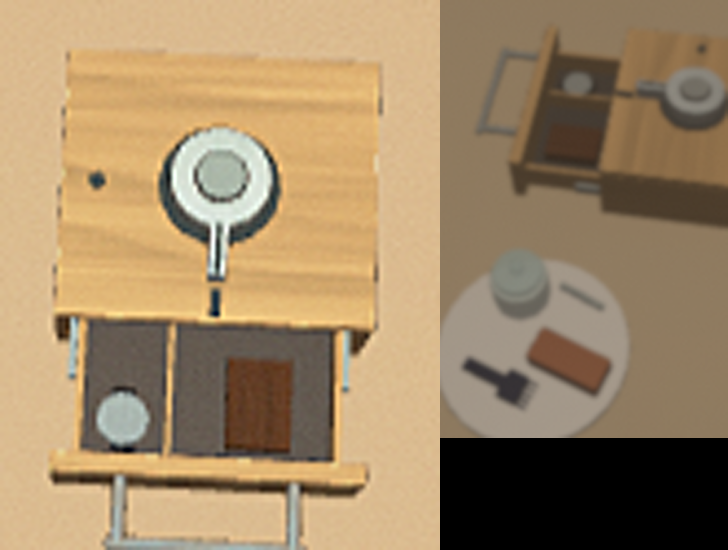

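In the top crop the lug tip (216,278) lies in line with the ridge (215,302) and the ring centre (221,176). The tray is fully out and the turntable items are untouched, so I'm handing in.

```bash
python3 -c "
from plant import ctrl
print(ctrl.close_job())"
```

```text
the job is handed in; nothing more can be done
None
```

I pulled the tray out to its dead stop and held it there at about 16.5 N for 0.75 s, then turned the lock ring until its lug lined up with the ridge; the turntable was left untouched and the job is handed in (result not reported back).

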